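# Set the goniometer's detector arm one hole further from the lamp

## Robot

A 6-joint arm with a two-finger parallel gripper is mounted at the origin on the work surface. World frame = base frame: x ahead of the robot, y to its left, z up, the work surface at z = 0. Lengths are in m, angles in rad, forces in N, time in s.
With the tool pointing down it reaches from about 0.35 to 1 m from the base axis. Payload 7.1 kg.
Tool frame: the origin (TCP) lies between the finger pads; the fingertips stand 22 mm ahead of it and the grasp point (between the pads) lies 3 mm ahead of it; z points along the fingers, y is the line along which they close (so a half turn about z gives the same grasp; the last joint's range is limited). The gripper opens to 85 mm and grips with 20 to 120 N. Pads are 22 mm wide; open, the fingers measure 114 mm over their backs; the gripper's body (76 mm by 85 mm) begins 54 mm behind the grasp point. The pads swing forward as they close: fully open they stand 13 mm farther back than shut.
Start: joints at [-1.362, 0.423, 1.63, -0, 1.089, -0.019], TCP at [0.141, -0.609, 0.253] pointing down, gripper open.
Joint ranges: [-3, 3], [-0.9, 2.11], [0.09, 2.58], [-1.31, 4.45], [0.11, 2.69], [-2.54, 2.54]. Speed limits (rad/s): [2.39, 2.39, 3.01, 3.14, 3.14, 3.14].

## Interface

Orientations are given as a rotation vector (axis times angle).
In Python, from rig import manip gives the robot as it stands. The module is installed in compiled form; this text tells all that it offers. Calls block until the motion is done:
- manip.move_to(position, orientation): joint-space move of the TCP to a pose.
- manip.servo_line(position, orientation=None, rate=0.15): straight line of the TCP; orientation=None keeps the orientation; rate is the mean speed in m/s.
- manip.set_joints(angles): joint-space move.
- manip.command_gripper(opening, f_grip=None): finger opening in m; f_grip is the grip in N (None keeps the last); returns when the fingers have stopped.
- manip.hold(seconds).
- manip.solve_ik(position, orientation): joint angles nearest the present ones, or None.
- manip.camera(name): name is "scene" or "top"; returns a dict with "image" (420x560x3 uint8, red, green, blue), "fx", "fy", "cx", "cy" (pixels), "cam_to_world" (4x4, takes a point from camera to world coordinates). Camera axes: x right, y down, z forward; pixel columns grow to the right and rows downward; lengths in m; the calibration is good to about 2 mm. A picture is of the moment at which its call begins. There is no depth.
A pose or a line that the arm cannot do raises manip.IKError and nothing moves.
- manip.sign_off(): hands the job in; it is judged then, once.
Readings, each from a call of its own:
- manip.get_time(): time.
- manip.get_joint_positions(): joint angles.
- manip.get_joint_vel(): joint speeds.
- manip.get_tau(): joint torques, N m.
- manip.get_position(): TCP position.
- manip.get_ee_rot(): TCP orientation.
- manip.get_contact_force(): force on the tool from outside, world axes, zero at the start.
- manip.get_torque(): the same for the moment, N m.
- manip.get_width(): finger opening in m.
- manip.get_grip_force(): force on a finger pad.
Only numpy, scipy, OpenCV 4.12 (cv2) and the standard library are available. Lean on these libraries where they do the work, as an engineer would, in place of code of your own. Each camera call takes 0.05 s, during which the arm holds its last target. There are 200 camera calls.

## Task

The detector is picking up stray light, so back it off on the light-scattering goniometer: hook a fingertip under the index pin's pull ring, lift the pin against its spring, swing the detector arm to the next hole away from the upright lamp (one hole, no further, and not towards the lamp), and let the pin drop fully home in that hole. Work gently, and leave the lamp, bottle, flask and cuvette rack standing where they are.

Things in the scene. Friction and masses are not known exactly. Their poses are not given: they have to be found in the camera images.
- gonio: fixed base of the goniometer; origin on the bench surface, on the vertical pivot axis. At the start the arm points along this frame's -x. Its fan-shaped aluminium index plate (top 32 mm above the bench, outer radius 226 mm) has 7 holes of 9.6 mm, 15 degrees (0.2618 rad, 52 mm) apart on a circle of radius 200 mm about the pivot. A cuvette holder stands on the pivot, 137 mm high
- swing (a joint): angle of the detector arm about the vertical pivot axis, rad, 0 at the start (pin in the middle hole), positive counter-clockwise seen from above (the ring then moves towards the goniometer's -y). The neighbouring holes are at +0.2618 and -0.2618. The pin locks the arm (4 mrad of play) until lifted about 10 mm; then the arm turns freely, under 1.5 N at the ring
- pin (a joint): lift of the spring index pin, m: 0 fully home in a hole, about 0.010 when its round tip rides on the plate between holes, 0.015 at its upper stop. It slides vertically. The spring pulls it down with 6.5 N when home, 10 N at the upper stop; let go within about 3 mm of a hole it drops in by itself, and if it rides on the plate it snaps in when the arm is pushed over the hole
- pull_ring: round steel pull ring fixed rigidly on the pin, 44 mm clear inside, 5 mm bar; rises with the pin, turns with the arm. Origin at its centre, 113 mm above the bench when home, 186 mm from the pivot; its lowest point is on the pin's axis, 93 mm high. It leans 35 degrees towards the pivot: x is the axis of the opening, pointing to the pivot and 35 degrees down; z points to its uppermost point; y is level
- pin_top (a point): point on the pin's axis at the top of its dark round housing (19 mm across) on the arm, 200 mm from the pivot, 76 mm above the bench. The arm here is a flat aluminium bar 36 mm wide, its top 47 mm above the bench, its end 228 mm from the pivot
- detector (a point): centre of the black detector barrel carried by the arm, 77 mm from the pivot, 101 mm above the bench; the barrel is 44 mm across and lies along the arm, between 36 and 116 mm from the pivot
- lamp: upright calibration lamp, shining all round: round grey foot 80 mm across, dark housing 48 mm across, pale glass sleeve from 82 to 126 mm, finned cap up to 146 mm; origin at the centre of its underside. It stands left or right of the goniometer, about 180 mm from the pivot (the sign of its y in the goniometer's frame tells which)
- bottle: brown glass reagent bottle with white cap, 60 mm across, 135 mm high; stands on the other side of the goniometer than the lamp; origin at the centre of its underside; leave it alone
- flask: stoppered conical glass flask, 72 mm across the foot, 112 mm high; origin at the centre of its underside; leave it alone
- rack: white cuvette rack, 48 x 110 x 52 mm high with its cuvettes; origin at the centre of its underside; leave it alone

How it is judged:
By the outcome, as a careful person would: the job done as asked, in the order asked, and still so for the second after the job is handed in, with the robot touching nothing.
It also fails if it takes over 58 s, if anything falls off the work surface, if the arm or the gripper's body presses on something with over 40 N, if the wrist force passes 120 N, or if a joint passes its speed limit or range.

## Working session

There is one attempt and no reset: what is moved stays moved. The work goes in short steps, each a Python script; the robot and the scene stay as the last script left them, time stands still between calls to the robot, and variables do not carry over. Pictures are saved under pics/ and viewed, at most 11 in all, crops included, and the job is handed in when it is done.

```bash
mkdir -p pics; python3 - <<'E'
from rig import manip
import cv2,numpy as np
for n in("scene","top"):
    c=manip.camera(n); cv2.imwrite(f"pics/{n}0.png",cv2.resize(c["image"][:,:,::-1],None,fx=1.42,fy=1.42,interpolation=cv2.INTER_CUBIC))
    print(n,c["fx"],c["fy"],c["cx"],c["cy"],np.round(c["cam_to_world"],4).tolist())
print(manip.get_ee_rot(),manip.get_time())
E
```

```text
scene 464.2201534136949 464.2201534136949 276.9142924913226 214.5562874095139 [[-0.3497, 0.6602, -0.6647, 1.359], [0.9368, 0.2508, -0.2438, 0.298], [0.0058, -0.708, -0.7062, 0.8428], [0.0, 0.0, 0.0, 1.0]]
top 392.61969150672957 392.61969150672957 275.13296412962325 205.45353633967093 [[-0.0168, -0.988, 0.1538, 0.5035], [-0.9997, 0.019, 0.0123, 0.0226], [-0.0151, -0.1536, -0.988, 1.0417], [0.0, 0.0, 0.0, 1.0]]
[-3.11979145e+00 -3.56886592e-01  2.10976561e-04] 0.1
```

View pics/scene0.png

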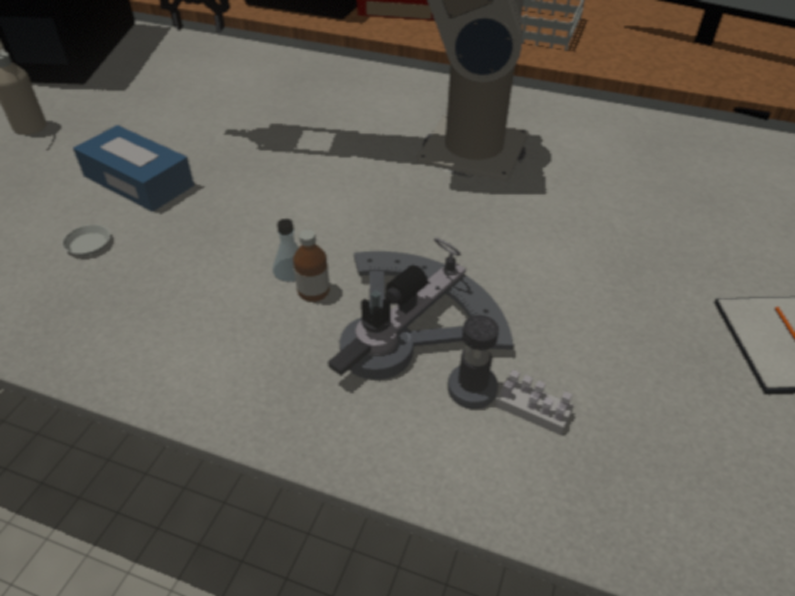

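View pics/top0.png

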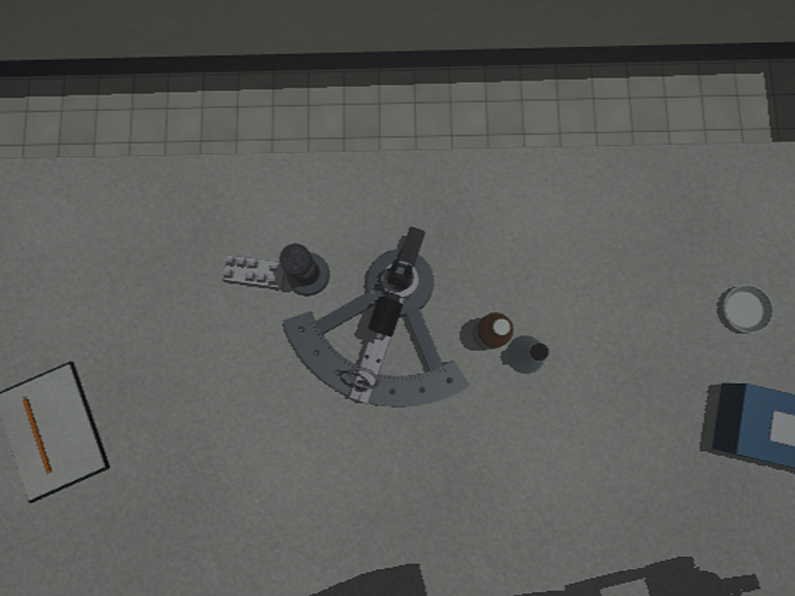

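The scene picture shows the lamp on the +y side at (475,360), the arm and ring at (450,260), and the bottle and flask on the other side at (310,265). The top picture shows the pivot near (399,275), the ring near (357,380) and the lamp foot at (305,272). I'll take enlarged crops for measurement.

```bash
python3 - <<'E'
from rig import manip
import cv2
c=manip.camera("top")["image"][:,:,::-1]; cv2.imwrite("pics/t1.png",cv2.resize(c[150:300,190:390],None,fx=4,fy=4,interpolation=cv2.INTER_CUBIC))
c=manip.camera("scene")["image"][:,:,::-1]; cv2.imwrite("pics/s1.png",cv2.resize(c[150:290,220:400],None,fx=4,fy=4,interpolation=cv2.INTER_CUBIC))
E
```

```text
(no output)
```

View pics/t1.png

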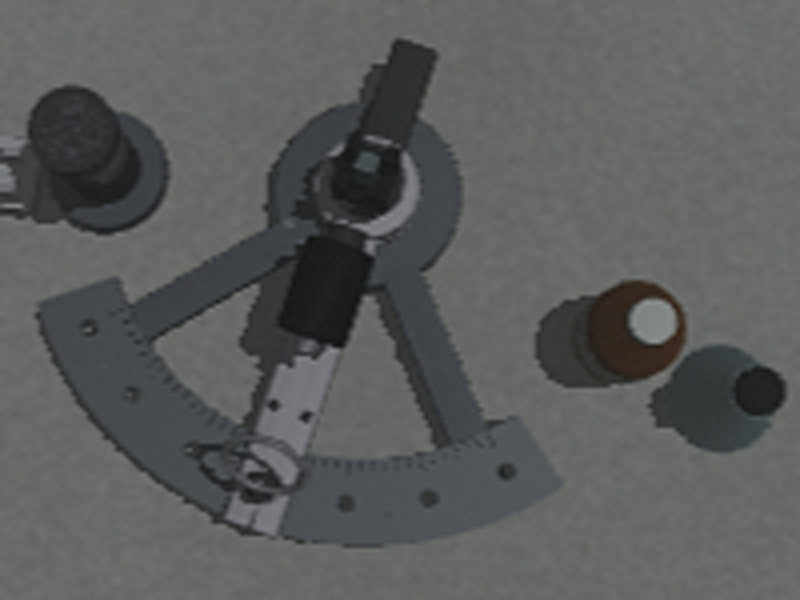

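View pics/s1.png

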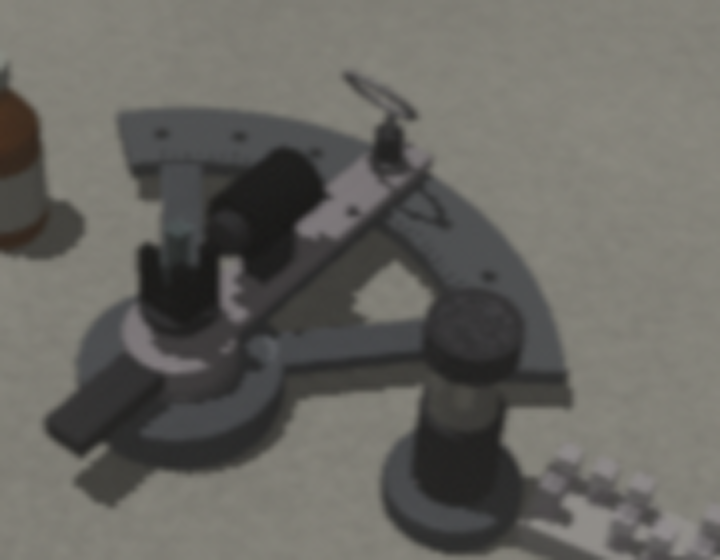

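The top crop shows plate holes at (90,327), (131,394), (346,503), (429,497) and (507,470). In the scene crop they are at (160,133), (240,136), (316,154) and (489,276), with the ring at about (380,96). I'll fit the goniometer's pose from these.

```bash
cat > h.py <<'E'
from rig import manip
import cv2,numpy as np
from scipy.optimize import least_squares
from scipy.spatial.transform import Rotation as R
def proj(c,P):
    T=np.linalg.inv(c["cam_to_world"]); p=T[:3,:3]@P+T[:3,3]
    return np.array([c["fx"]*p[0]/p[2]+c["cx"],c["fy"]*p[1]/p[2]+c["cy"]])
def pt(g,r,s,z):  # radius r at swing s
    a=g[2]+s; return np.array([g[0]+r*np.cos(a),g[1]+r*np.sin(a),z])
E
python3 - <<'E'
from h import *
t=manip.camera("top");s=manip.camera("scene"); d=np.radians(15)
O=[(t,(190,150),k,p) for k,p in [(-3,(90,327)),(-2,(131,394)),(1,(346,503)),(2,(429,497)),(3,(507,470))]]+\
  [(s,(220,150),k,p) for k,p in [(3,(160,133)),(2,(240,136)),(1,(316,154)),(-2,(489,276))]]
px=lambda o,p:(np.array(p)+.5)/4-.5+o
def res(g,O=O): return np.concatenate([proj(c,pt(g,.2,k*d,.032))-px(np.array(o),p) for c,o,k,p in O])
for n,OO in(("all",O),("top",O[:5]),("scene",O[5:])):
    q=least_squares(res,[.55,0,2.8],args=(OO,)); print(n,q.x.round(4),q.fun.round(1).tolist())
    g=q.x
    if n=="all":
        np.save("g.npy",g)
        for r,z in((.186,.113),(.2,.076),(.0,.137)):
            P=pt(g,r,0,z);print(P.round(3),[((proj(c,P)+.5-np.array(o))*4-.5).round(0) for c,o in((t,(190,150)),(s,(220,150)))])
# lamp foot at px (107,173) top crop, z~.01
u=px(np.array((190,150)),(107,175)); M=t["cam_to_world"]
r=M[:3,:3]@np.array([(u[0]-t["cx"])/t["fx"],(u[1]-t["cy"])/t["fy"],1]); L=M[:3,3]+r*(.012-M[2,3])/r[2]; print("lamp",L.round(3),np.hypot(*(L[:2]-g[:2])))
E
```

```text
all [0.6813 0.0188 2.7951] [-0.3, -0.1, 0.2, 0.0, -0.0, -0.2, -0.2, -0.1, -0.3, 0.0, 0.2, -0.1, -0.2, -0.1, -0.3, -0.5, -0.1, -0.1]
[0.506 0.082 0.113] [array([264., 464.]), array([379.,  95.])]
[0.493 0.087 0.076] [array([261., 486.]), array([389., 130.])]
[0.681 0.019 0.137] [array([367., 160.]), array([177., 227.])]
top [0.6811 0.0185 2.795 ] [-0.2, -0.0, 0.4, 0.1, 0.1, -0.2, -0.1, 0.0, -0.1, 0.1]
scene [0.6819 0.0194 2.7954] [0.2, 0.1, -0.1, 0.1, -0.1, -0.3, 0.0, 0.1]
lamp [0.699 0.192 0.012] 0.1734091227826233
```

The fit is within 0.5 px and the ring reprojects correctly. The lamp is on +y, so the swing goes +0.2618. Next I check IK for a closed gripper put through the ring.

```bash
cat >> h.py <<'E'
D=np.radians(15)
def tool(g,s,pitch,roll=0,daz=0):
    a=g[2]+s+np.pi+daz; p=np.radians(pitch)
    z=np.array([np.cos(a)*np.cos(p),np.sin(a)*np.cos(p),-np.sin(p)]); y=np.array([-np.sin(a),np.cos(a),0]); x=np.cross(y,z)
    return (R.from_matrix(np.c_[x,y,z])*R.from_euler('z',roll,degrees=True)).as_rotvec(),z
E
python3 - <<'E'
from h import *
g=np.load("g.npy")
for pitch in (10,20,30,40):
  for roll in (0,180,90,-90):
    out=[]
    for s,back,up in((0,.1,.1),(0,.08,0),(0,0.005,0),(0,.005,.02),(D/2,.005,.02),(D,.005,.02),(D,.08,0)):
        o,z=tool(g,s,pitch,roll); q=manip.solve_ik(pt(g,.186,s,.113+up)-z*back,o)
        out.append(None if q is None else np.round(q,2).tolist())
    print(pitch,roll,sum(x is not None for x in out),out[1],out[2],out[5])
E
```

```text
10 0 6 [0.82, 0.99, 2.42, 4.27, 1.51, 1.82] [0.59, 0.99, 2.35, 4.06, 1.51, 1.73] [0.21, 1.04, 2.5, 3.44, 1.78, 1.69]
10 180 6 [0.82, 0.99, 2.42, 4.27, 1.51, -1.32] [0.59, 0.99, 2.35, 4.06, 1.51, -1.42] [0.21, 1.04, 2.5, 3.44, 1.78, -1.46]
10 90 0 None None None
10 -90 6 [0.82, 0.99, 2.42, 4.27, 1.51, 0.25] [0.59, 0.99, 2.35, 4.06, 1.51, 0.15] [0.21, 1.04, 2.5, 3.44, 1.78, 0.12]
20 0 6 [0.76, 0.79, 2.46, 4.22, 1.27, 1.67] [0.56, 0.84, 2.37, 4.03, 1.27, 1.63] [0.19, 0.85, 2.52, 3.4, 1.44, 1.63]
20 180 6 [0.76, 0.79, 2.46, 4.22, 1.27, -1.48] [0.56, 0.84, 2.37, 4.03, 1.27, -1.51] [0.19, 0.85, 2.52, 3.4, 1.44, -1.51]
20 90 0 None None None
20 -90 6 [0.76, 0.79, 2.46, 4.22, 1.27, 0.09] [0.56, 0.84, 2.37, 4.03, 1.27, 0.06] [0.19, 0.85, 2.52, 3.4, 1.44, 0.06]
30 0 5 [0.68, 0.58, 2.45, 4.22, 0.99, 1.46] [0.5, 0.7, 2.37, 4.03, 1.0, 1.5] [0.17, 0.66, 2.5, 3.39, 1.07, 1.58]
30 180 5 [0.68, 0.58, 2.45, 4.22, 0.99, -1.68] [0.5, 0.7, 2.37, 4.03, 1.0, -1.64] [0.17, 0.66, 2.5, 3.39, 1.07, -1.56]
30 90 0 None None None
30 -90 5 [0.68, 0.58, 2.45, 4.22, 0.99, -0.11] [0.5, 0.7, 2.37, 4.03, 1.0, -0.07] [0.17, 0.66, 2.5, 3.39, 1.07, 0.01]
40 0 6 [0.58, 0.41, 2.41, 4.34, 0.71, 1.18] [0.44, 0.57, 2.34, 4.1, 0.73, 1.33] [0.15, 0.5, 2.45, 3.42, 0.69, 1.5]
40 180 6 [0.58, 0.41, 2.41, 4.34, 0.71, -1.96] [0.44, 0.57, 2.34, 4.1, 0.73, -1.81] [0.15, 0.5, 2.45, 3.42, 0.69, -1.64]
40 90 0 None None None
40 -90 6 [0.58, 0.41, 2.41, 4.34, 0.71, -0.39] [0.44, 0.57, 2.34, 4.1, 0.73, -0.24] [0.15, 0.5, 2.45, 3.42, 0.69, -0.07]
```

```bash
python3 - <<'E'
from h import *
g=np.load("g.npy"); print(R.from_rotvec(manip.get_ee_rot()).as_matrix().round(2).tolist())
f=lambda q:None if q is None else np.round(q,2).tolist()
print(f(manip.solve_ik([.141,-.609,.45],manip.get_ee_rot())))
for pitch in (20,25,35):
  for roll in (0,180):
    print(pitch,roll)
    for s,back,up in((0,.05,.3),(0,.07,.2),(0,.1,.1),(0,.1,0),(0,.08,0),(0,.06,0),(0,0,.02),(D,0,.02),(D,.06,0),(D,.08,0),(D,.08,.1)):
        o,z=tool(g,s,pitch,roll); print((round(s,2),back,up),f(manip.solve_ik(pt(g,.186,s,.113+up)-z*back,o)))
E
```

```text
[[0.97, 0.23, -0.0], [0.23, -0.97, 0.0], [-0.0, -0.0, -1.0]]
[-1.36, 0.27, 1.4, -0.0, 1.47, -0.02]
20 0
(0, 0.05, 0.3) None
(0, 0.07, 0.2) None
(0, 0.1, 0.1) [0.82, 0.4, 2.49, 4.41, 1.13, 1.31]
(0, 0.1, 0) [0.82, 0.77, 2.47, 4.28, 1.26, 1.67]
(0, 0.08, 0) [0.76, 0.79, 2.46, 4.22, 1.27, 1.67]
(0, 0.06, 0) [0.7, 0.8, 2.44, 4.16, 1.27, 1.66]
(0, 0, 0.02) [0.54, 0.78, 2.38, 4.03, 1.23, 1.59]
(np.float64(0.26), 0, 0.02) [0.19, 0.85, 2.51, 3.4, 1.43, 1.63]
(np.float64(0.26), 0.06, 0) None
(np.float64(0.26), 0.08, 0) None
(np.float64(0.26), 0.08, 0.1) None
20 180
(0, 0.05, 0.3) None
(0, 0.07, 0.2) None
(0, 0.1, 0.1) [0.82, 0.4, 2.49, 4.41, 1.13, -1.83]
(0, 0.1, 0) [0.82, 0.77, 2.47, 4.28, 1.26, -1.47]
(0, 0.08, 0) [0.76, 0.79, 2.46, 4.22, 1.27, -1.48]
(0, 0.06, 0) [0.7, 0.8, 2.44, 4.16, 1.27, -1.48]
(0, 0, 0.02) [0.54, 0.78, 2.38, 4.03, 1.23, -1.56]
(np.float64(0.26), 0, 0.02) [0.19, 0.85, 2.51, 3.4, 1.43, -1.51]
(np.float64(0.26), 0.06, 0) None
(np.float64(0.26), 0.08, 0) None
(np.float64(0.26), 0.08, 0.1) None
25 0
(0, 0.05, 0.3) None
(0, 0.07, 0.2) None
(0, 0.1, 0.1) None
(0, 0.1, 0) [0.
[... 1103 characters left out ...]
 [0.15, 0.58, 2.47, 3.4, 0.88, 1.54]
(np.float64(0.26), 0.06, 0) [0.21, 0.54, 2.57, 3.44, 0.94, 1.56]
(np.float64(0.26), 0.08, 0) None
(np.float64(0.26), 0.08, 0.1) [0.23, 0.05, 2.55, 3.74, 0.47, 1.21]
35 180
(0, 0.05, 0.3) None
(0, 0.07, 0.2) None
(0, 0.1, 0.1) None
(0, 0.1, 0) [0.68, 0.45, 2.45, 4.33, 0.85, -1.84]
(0, 0.08, 0) [0.63, 0.49, 2.44, 4.26, 0.85, -1.81]
(0, 0.06, 0) [0.58, 0.53, 2.42, 4.2, 0.85, -1.78]
(0, 0, 0.02) [0.47, 0.58, 2.36, 4.08, 0.83, -1.77]
(np.float64(0.26), 0, 0.02) [0.15, 0.58, 2.47, 3.4, 0.88, -1.6]
(np.float64(0.26), 0.06, 0) [0.21, 0.54, 2.57, 3.44, 0.94, -1.58]
(np.float64(0.26), 0.08, 0) None
(np.float64(0.26), 0.08, 0.1) [0.23, 0.05, 2.55, 3.74, 0.47, -1.93]
```

```bash
cat >> h.py <<'E'
def fk(q,p):
    a1,d1,L2,a3,L3,L6=p; E=lambda ax,a:R.from_euler(ax,a).as_matrix()
    r=E('z',q[0]);x=r@[a1,0,d1];r=r@E('y',q[1]);x=x+r@[0,0,L2];el=x;r=r@E('y',q[2]);x=x+r@[a3,0,L3];w=x
    r=r@E('z',q[3])@E('y',q[4])@E('z',q[5]);return x+r@[0,0,L6],r,w,el
E
python3 - <<'E'
from h import *
g=np.load("g.npy"); data=[]
for s,b,u in((0,.08,0),(0,0,.02),(D,0,.02),(D,.05,0),(D,.08,.1)):
    o,z=tool(g,s,35); P=pt(g,.186,s,.113+u)-z*b; q=manip.solve_ik(P,o)
    if q is not None: data.append((q,P,o))
data.append((manip.get_joint_positions(),manip.get_position(),manip.get_ee_rot()))
for x,y in((.5,.3),(.7,-.2),(.4,-.4)):
    P=np.array([x,y,.3]);q=manip.solve_ik(P,manip.get_ee_rot());data.append((q,P,manip.get_ee_rot()))
f=lambda p:np.concatenate([fk(q,p)[0]-P for q,P,o in data])
r=least_squares(f,[0,.35,.4,0,.4,.25]); print(r.x.round(4),abs(r.fun).max()); np.save("fk.npy",r.x)
o=data[0][2];print(np.abs(fk(data[0][0],r.x)[1]-R.from_rotvec(o).as_matrix()).max())
p=r.x; A=np.array(data[0][0])
way=[np.array(manip.get_joint_positions()),np.array([-1.362,.1,1.6,0,1.1,0]),np.array([-.6,-.2,2.2,A[3],A[4],A[5]]),np.array([.7,-.2,2.3,*A[3:]]),A]
for a,b in zip(way,way[1:]):
    print("--")
    for t in np.linspace(0,1,6):
        x,rr,w,el=fk(a+t*(b-a),p); print((x).round(2),"tip",(x+.022*rr[:,2]).round(2),"wrist",w.round(2))
E
```

```text
[0.0212 0.2943 0.5485 0.0741 0.4665 0.2576] 0.01154576830363141
1.1353654390032093
--
[ 0.13 -0.61  0.25] tip [ 0.13 -0.61  0.23] wrist [ 0.13 -0.61  0.51]
[ 0.13 -0.62  0.3 ] tip [ 0.13 -0.62  0.27] wrist [ 0.13 -0.6   0.55]
[ 0.13 -0.62  0.34] tip [ 0.13 -0.62  0.32] wrist [ 0.12 -0.58  0.59]
[ 0.13 -0.61  0.38] tip [ 0.13 -0.62  0.36] wrist [ 0.12 -0.56  0.63]
[ 0.13 -0.61  0.42] tip [ 0.13 -0.62  0.4 ] wrist [ 0.11 -0.54  0.67]
[ 0.13 -0.6   0.46] tip [ 0.13 -0.61  0.44] wrist [ 0.11 -0.52  0.71]
--
[ 0.13 -0.6   0.46] tip [ 0.13 -0.61  0.44] wrist [ 0.11 -0.52  0.71]
[ 0.36 -0.49  0.51] tip [ 0.38 -0.49  0.5 ] wrist [ 0.17 -0.46  0.68]
[ 0.48 -0.4   0.65] tip [ 0.5  -0.41  0.65] wrist [ 0.22 -0.39  0.66]
[ 0.46 -0.4   0.75] tip [ 0.48 -0.4   0.76] wrist [ 0.25 -0.31  0.63]
[ 0.38 -0.43  0.72] tip [ 0.39 -0.45  0.73] wrist [ 0.26 -0.24  0.6 ]
[ 0.31 -0.42  0.58] tip [ 0.31 -0.44  0.58] wrist [ 0.25 -0.17  0.57]
--
[ 0.31 -0.42  0.58] tip [ 0.31 -0.44  0.58] wrist [ 0.25 -0.17  0.57]
[ 0.4  -0.33  0.56] tip [ 0.41 -0.35  0.56] wrist [ 0.28 -0.1   0.56]
[ 0.47 -0.21  0.55] tip [ 0.48 -0.23  0.55] wrist [ 0.29 -0.02  0.55]
[ 0.5  -0.09  0.54] tip [ 0.52 -0.1   0.54] wrist [0.28 0.05 0.55]
[0.5  0.04 0.53] tip [0.52 0.04 0.53] wrist [0.26 0.12 0.54]
[0.47 0.17 0.52] tip [0.49 0.17 0.52] wrist [0.21 0.18 0.53]
--
[0.47 0.17 0.52] tip [0.49 0.17 0.52] wrist [0.21 0.18 0.53]
[0.48 0.17 0.44] tip [0.51 0.17 0.44] wrist [0.23 0.19 0.49]
[0.49 0.17 0.37] tip [0.51 0.16 0.36] wrist [0.24 0.19 0.44]
[0.48 0.15 0.29] tip [0.5  0.15 0.28] wrist [0.25 0.19 0.39]
[0.47 0.13 0.22] tip [0.49 0.13 0.21] wrist [0.25 0.19 0.35]
[0.45 0.11 0.16] tip [0.46 0.1  0.15] wrist [0.25 0.18 0.31]
```

```bash
python3 - <<'E'
from h import *
g=np.load("g.npy")
o,z=tool(g,0,35); A=np.array(manip.solve_ik(pt(g,.186,0,.113)-z*.1,o)); print(A.round(2))
manip.set_joints([-1.362,.1,1.6,0,1.1,0]); manip.command_gripper(0.0,20)
manip.set_joints([-.6,-.2,2.2,*A[3:]]); manip.set_joints([.75,-.2,2.3,*A[3:]]); manip.set_joints(A)
print(manip.get_time(),manip.get_position(),(pt(g,.186,0,.113)-z*.1).round(4),manip.get_contact_force().round(2))
manip.servo_line(pt(g,.186,0,.113)-z*.045,rate=.1)
print(manip.get_contact_force().round(2),manip.get_time(),manip.get_width())
t=manip.camera("top")["image"][170:290,200:320,::-1];s=manip.camera("scene")["image"][130:250,260:380,::-1]
cv2.imwrite("pics/a1.png",cv2.resize(np.hstack([t,s]),None,fx=3.3,fy=3.3,interpolation=cv2.INTER_CUBIC))
E
```

```text
[0.68 0.45 2.45 4.33 0.85 1.3 ]
9.2 [0.4299207  0.11025933 0.17104302] [0.4293 0.1098 0.1704] [ 0.48  0.68 -0.65]
[ 0.24  0.64 -0.76] 9.9 3.805577102406291e-05
```

View pics/a1.png

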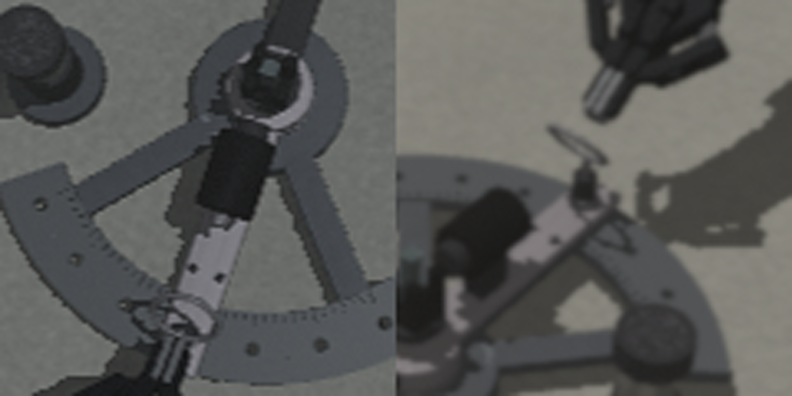

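The tip is about 20 mm short of the ring: at (172,350) in the left (top) half and (600,115) in the right half, with the ring centre at (578,143). I'll compare these with their projections.

```bash
python3 - <<'E'
from h import *
t=manip.camera("top");s=manip.camera("scene");T=R.from_rotvec(manip.get_ee_rot()).as_matrix();p=manip.get_position();g=np.load("g.npy")
f=lambda P:[((proj(c,P)-o+.5)*3.3-.5+d).round(0).tolist() for c,o,d in((t,(200,170),(0,0)),(s,(260,130),(396,0)))]
print("ring",f(pt(g,.186,0,.113)))
for k in(-.02,0,.022):print("tool",k,f(p+T[:,2]*k))
for a,b in((1,1),(1,-1),(-1,1),(-1,-1)):print(f(p+T@[a*.011,b*.0145,.022]))
im=np.hstack([t["image"][190:290,200:300,::-1],s["image"][130:230,270:370,::-1]])
cv2.imwrite("pics/a2.png",cv2.resize(t["image"][240:290,230:280,::-1],None,fx=10,fy=10,interpolation=cv2.INTER_CUBIC))
cv2.imwrite("pics/a3.png",cv2.resize(s["image"][130:200,290:360,::-1],None,fx=8,fy=8,interpolation=cv2.INTER_CUBIC))
f=lambda P:[((proj(c,P)-o+.5)*m-.5).round(0).tolist() for c,o,m in((t,(230,240),10),(s,(290,130),8))]
print("ring",f(pt(g,.186,0,.113)),"tip",f(p+T[:,2]*.022))
E
```

```text
ring [[185.0, 317.0], [577.0, 145.0]]
tool -0.02 [[155.0, 393.0], [624.0, 70.0]]
tool 0 [[164.0, 369.0], [609.0, 93.0]]
tool 0.022 [[174.0, 343.0], [594.0, 118.0]]
[[153.0, 345.0], [614.0, 131.0]]
[[192.0, 358.0], [582.0, 115.0]]
[[157.0, 328.0], [605.0, 121.0]]
[[196.0, 341.0], [574.0, 104.0]]
ring [[262.0, 261.0], [199.0, 351.0]] tip [[229.0, 340.0], [240.0, 287.0]]
```

View pics/a3.png

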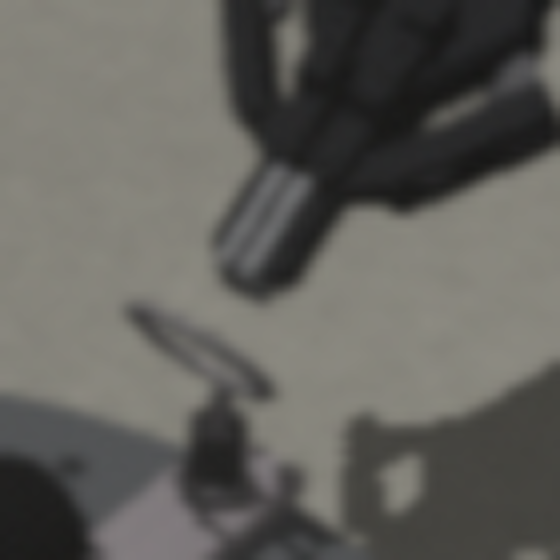

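View pics/a2.png

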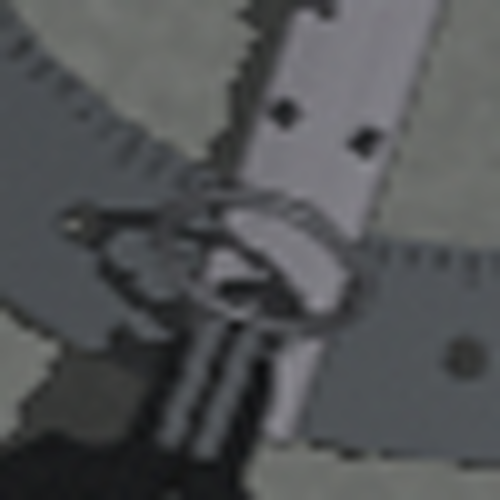

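The ring matches its projection. Both views put the fingers about 3 mm to the lamp side and 4 mm short of nominal, so I shift 3 mm and insert in force-watched steps.

```bash
cat >> h.py <<'E'
def F(): return np.asarray(manip.get_contact_force())
def pose(g,s,back,up,lat):
    o,z=tool(g,s,35); a=g[2]+s
    return pt(g,.186,s,.113+up)-z*back+lat*np.array([-np.sin(a),np.cos(a),0]),o
E
python3 - <<'E'
from h import *
g=np.load("g.npy"); p,o=pose(g,0,.045,0,.003); manip.servo_line(p,o,rate=.05); f0=F()
for b in np.arange(.038,-.001,-.007):
    p,o=pose(g,0,b,0,.003); manip.servo_line(p,o,rate=.06); d=F()-f0; print(round(b,3),d.round(1))
    if np.linalg.norm(d)>4: break
else:
  for u in np.arange(.001,.010,.001):
    p,o=pose(g,0,b,u,.003); manip.servo_line(p,o,rate=.02); d=F()-f0; print("up",round(u,3),d.round(1))
    if np.linalg.norm(d)>3: break
print(manip.get_time(),manip.get_position())
E
```

```text
0.038 [-1.1  0.8 -0.9]
0.031 [ 0.7  1.3 -0.2]
0.024 [ 0.3 -0.2 -1. ]
0.017 [-0.1  0.  -0.5]
0.01 [ 0.2  1.3 -1.4]
0.003 [ 0.9  0.3 -1.3]
up 0.001 [ 1.1  0.5 -1.7]
up 0.002 [ 0.6 -0.1 -0.2]
up 0.003 [-0.2  0.   0.1]
up 0.004 [ 0.   0.1 -1.4]
up 0.005 [ 0.7  0.1 -0.3]
up 0.006 [ 0.1  0.2 -0.5]
up 0.007 [ 0.8 -0.1 -0.6]
up 0.008 [ 0.7  0.2 -0.6]
up 0.009 [ 0.4  0.5 -2.2]
14.2 [0.50294746 0.08005312 0.12362774]
```

```bash
python3 - <<'E'
from h import *
g=np.load("g.npy"); f0=np.array([.4,.3,-.9])*0+F()*0+np.array([.3,.9,-1.3])
for u in np.arange(.010,.022,.001):
    p,o=pose(g,0,.003,u,.003); manip.servo_line(p,o,rate=.02); d=np.mean([F() for _ in range(3)],0); print("up",round(u,3),d.round(1))
    if np.linalg.norm(d)>5: break
print(manip.get_time(),manip.get_position())
im=manip.camera("scene")["image"][130:200,290:360,::-1]; t=manip.camera("top")["image"][220:290,220:290,::-1]
cv2.imwrite("pics/b1.png",cv2.resize(np.hstack([t,im]),None,fx=5.7,fy=5.7,interpolation=cv2.INTER_CUBIC))
E
```

```text
up 0.01 [ 0.   1.7 -2.7]
up 0.011 [-0.7  1.7 -4. ]
up 0.012 [-0.1  2.5 -8.7]
14.95 [0.50274432 0.08011895 0.12628872]
```

View pics/b1.png

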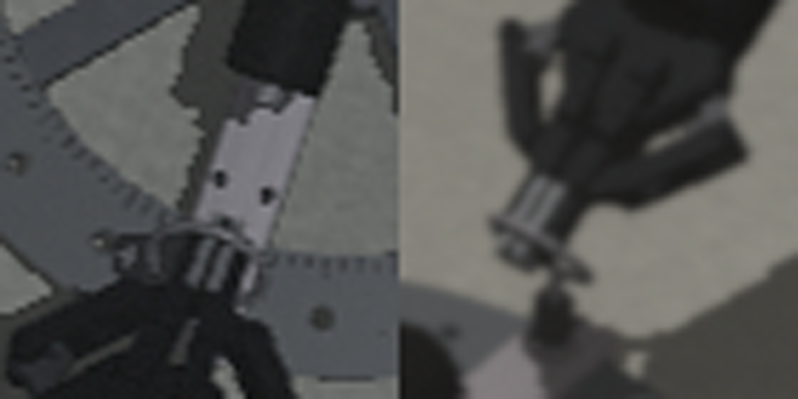

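The closed fingertips are through the ring and pressing on its upper bar (right half, about (540,230)). Now I lift the pin.

```bash
python3 - <<'E'
from h import *
g=np.load("g.npy")
for u in np.arange(.014,.0251,.002):
    p,o=pose(g,0,.003,u,.003); manip.servo_line(p,o,rate=.02); manip.hold(.1); d=np.mean([F() for _ in range(4)],0); print("up",round(u,3),d.round(1),round(manip.get_position()[2],4))
    if np.linalg.norm(d)>20: break
print(manip.get_time())
E
```

```text
up 0.014 [-0.5  2.4 -8.7] 0.1286
up 0.016 [-0.9  2.6 -8.6] 0.1307
up 0.018 [-2.   1.4 -9.1] 0.1328
up 0.02 [-1.9  1.5 -9.7] 0.1347
up 0.022 [-2.2  1.5 -9.7] 0.1366
up 0.024 [ -2.6   1.2 -10. ] 0.1387
17.15
```

```bash
python3 - <<'E'
from h import *
g=np.load("g.npy")
for k in range(1,11):
    s=D*k/10; p,o=pose(g,s,.003,.0243,.003); manip.servo_line(p,o,rate=.03); d=F(); a=g[2]+s
    print(k,d.round(1),"tang",round(d@[-np.sin(a),np.cos(a),0],1))
    if np.linalg.norm(d)>18: break
print(manip.get_time(),manip.get_position(),p)
im=manip.camera("scene")["image"][130:200,270:340,::-1]; t=manip.camera("top")["image"][220:290,230:300,::-1]
cv2.imwrite("pics/b2.png",cv2.resize(np.hstack([t,im]),None,fx=5.7,fy=5.7,interpolation=cv2.INTER_CUBIC))
E
```

```text
1 [ -3.7   0.9 -10.1] tang 0.3
2 [ -5.1   0.6 -10.1] tang 0.9
3 [-5.5  0.1 -9.8] tang 1.4
4 [ -5.8   1.  -10.5] tang 0.5
5 [-5.8  1.1 -9.4] tang 0.2
6 [ -6.3   1.1 -10.5] tang 0.1
7 [ -5.9   0.4 -10.1] tang 0.6
8 [ -6.6   1.7 -10.4] tang -0.8
9 [ -7.2   0.1 -10.1] tang 0.7
10 [ -5.7   0.3 -10.5] tang 0.2
20.3167 [0.49321434 0.03148957 0.13881879] [0.49327485 0.03178621 0.13902073]
```

View pics/b2.png

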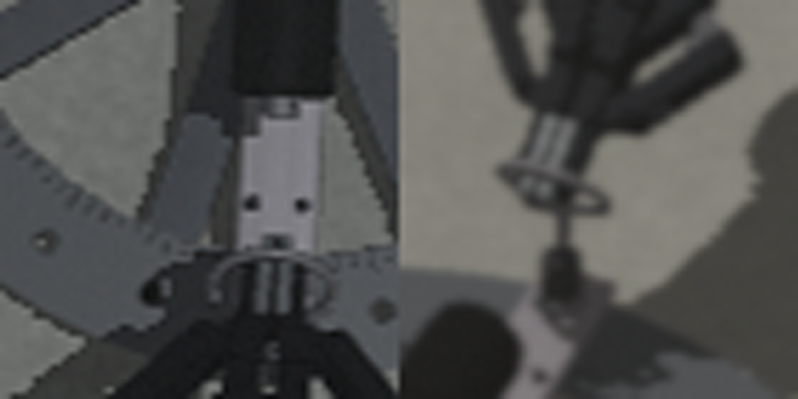

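The arm has swung and the pin rod is visibly raised. In the top half the arm edges are at x=240 and 322 on row 200, so its centre is at 281. I'll check that against the hole angle.

```bash
python3 - <<'E'
from h import *
g=np.load("g.npy");t=manip.camera("top");s=manip.camera("scene")
f=lambda P,c,o,d=0:((proj(c,P)-o+.5)*5.7-.5+[d,0]).round(0)
for ds in(-.015,0,.015):
    print(ds,[f(pt(g,r,D+ds,.047),t,(230,220)) for r in(.13,.15,.17)],f(pt(g,.2,D+ds,.076),s,(270,130),400),f(pt(g,.186,D+ds,.1255),s,(270,130),400))
E
```

```text
-0.015 [array([271., 157.]), array([267., 202.]), array([263., 248.])] [574. 259.] [565. 190.]
0 [array([275., 157.]), array([272., 203.]), array([269., 248.])] [568. 257.] [559. 188.]
0.015 [array([280., 157.]), array([277., 203.]), array([275., 249.])] [562. 256.] [554. 187.]
```

Screws, housing and ring all read about +0.015 rad (3 mm) past the hole, because the ring centred itself on my 3 mm offset. I'll take that out, then lower.

```bash
python3 - <<'E'
from h import *
g=np.load("g.npy")
p,o=pose(g,D,.003,.0243,.0); manip.servo_line(p,o,rate=.02); manip.hold(.2); print(F().round(1))
for u in np.arange(.021,.0019,-.003):
    p,o=pose(g,D,.003,u,0); manip.servo_line(p,o,rate=.03); manip.hold(.05); print(round(u,3),F().round(1))
print(manip.get_time())
im=manip.camera("scene")["image"][130:200,270:340,::-1]; t=manip.camera("top")["image"][220:290,230:300,::-1]
cv2.imwrite("pics/b3.png",cv2.resize(np.hstack([t,im]),None,fx=5.7,fy=5.7,interpolation=cv2.INTER_CUBIC))
c=manip.camera("scene")
for l in(0,.01):print(l,((proj(c,pt(g,.186,D,.113+l))-(270,130)+.5)*5.7+[400,0]).round())
E
```

```text
[ -6.9  -1.  -11.5]
0.021 [-7.2  0.1 -9.3]
0.018 [-6.9 -0.5 -9.1]
0.015 [-7.  -0.1 -8. ]
0.012 [-7.3  1.  -6.9]
0.009 [-1.3  0.1 -1.6]
0.006 [-0.5  0.5  0.5]
0.003 [ 0.7  0.8 -1. ]
23.125
0 [559. 211.]
0.01 [560. 193.]
```

View pics/b3.png

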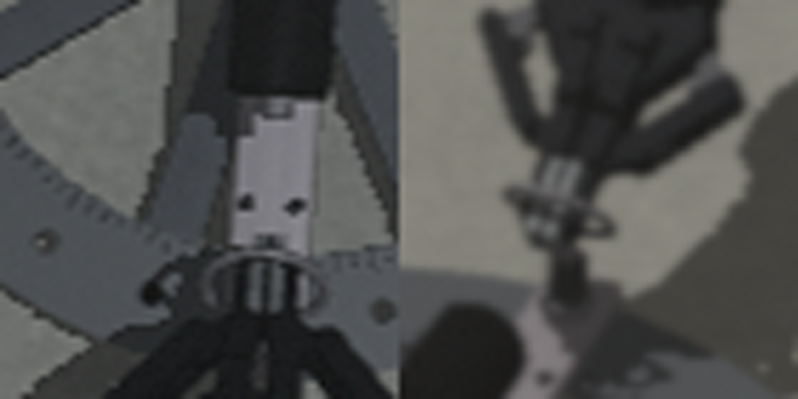

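The ring centre is at (560,211), which matches the predicted home position (559,211) rather than the raised one (560,193), and the load is gone. I withdraw along the ring axis.

```bash
python3 - <<'E'
from h import *
g=np.load("g.npy")
for b in(.02,.035,.05,.058):
    p,o=pose(g,D,b,.003,0)
    try: manip.servo_line(p,o,rate=.05); print(b,F().round(1))
    except manip.IKError: print("ik",b)
print(manip.get_time(),manip.get_position(),p)
t=manip.camera("top");s=manip.camera("scene")
for c,o,d,r,z in((t,(230,210),0,.2,.076),(t,(230,210),0,.0,.137),(s,(260,130),400,.186,.113),(s,(260,130),400,.2,.076)):
    print(((proj(c,pt(g,r,D,z))-o+.5)*5+[d,0]).round())
cv2.imwrite("pics/c1.png",cv2.resize(np.hstack([t["image"][210:290,230:310,::-1],s["image"][130:210,260:340,::-1]]),None,fx=5,fy=5,interpolation=cv2.INTER_CUBIC))
E
```

```text
0.02 [ 0.7 -0.4 -0.3]
0.035 [-0.2  0.2 -0.5]
0.05 [ 0.7 -0.6  0.3]
0.058 [-0.5 -0.1  0.4]
24.975 [0.44840654 0.03863834 0.14943422] [0.44863705 0.03858856 0.14926743]
[232. 330.]
[259. -99.]
[589. 185.]
[598. 226.]
```

View pics/c1.png

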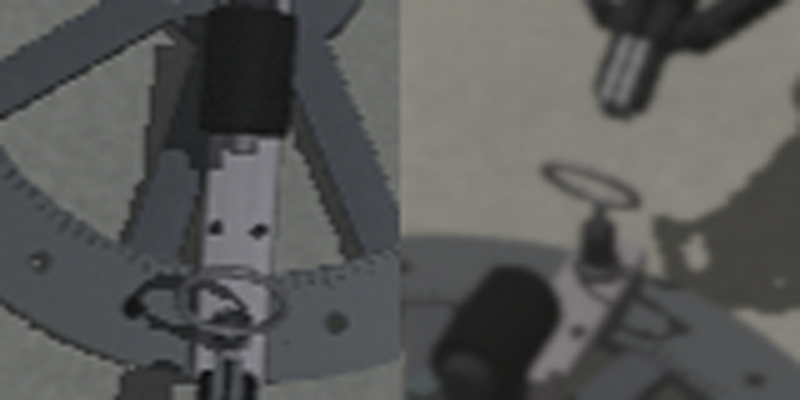

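The ring at (591,186) and the housing top at (598,225) match the predicted home pose in the new hole, and the gripper is clear. I'm handing in.

```bash
python3 -c "
from rig import manip
print(manip.sign_off())"
```

```text
the job is handed in; nothing more can be done
None
```

The detector arm is one hole (+0.2618 rad) further from the lamp, the pin is home in that hole by the camera check, the gripper is clear, and I handed the job in at about 25 s; I did not re-image the bottle, flask or rack, but the gripper felt no unexpected force at any reading.

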